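# Spring check of two tilting mirror mounts

## Robot

A 7-joint arm with a two-finger parallel gripper is mounted at the origin on the work surface. World frame = base frame: x ahead of the robot, y to its left, z up, the work surface at z = 0. Lengths are in m, angles in rad, forces in N, time in s.
With the tool pointing down it reaches from about 0.35 to 0.9 m from the base axis. Payload 8.1 kg.
Tool frame: the origin (TCP) lies at the very end of the fingers, on their centre line; the grasp point (between the pads) lies 19 mm behind it; z points along the fingers, y is the line along which they close (so a half turn about z gives the same grasp; the last joint's range is limited). The gripper opens to 92 mm and grips with 3 to 60 N. Pads are 19 mm wide; open, the fingers measure 130 mm over their backs; the gripper's body (75 mm by 190 mm) begins 47 mm behind the grasp point.
Start: joints at [-1.311, 0.434, 0.025, 1.573, -0.012, 1.134, -0.075], TCP at [0.222, 0.584, 0.227] pointing down, gripper open.
Joint ranges: [-2.62, 2.62], [-0.44, 2.09], [-1.27, 1.32], [0.08, 2.57], [-1.32, 4.46], [0.12, 2], [-2.74, 2.74]. Speed limits (rad/s): [2.22, 2.22, 3.01, 3.01, 3.14, 3.14, 3.14].

## Interface

Orientations are given as a rotation vector (axis times angle).
In Python, from cell import arm gives the robot as it stands.
- The arm moves only by the tool jog_arm, never from a script. Its argument "rows" is a list of rows, each a list of 3 entries, a list of its own where there are three numbers: the shift along the world's x, y, z in cm, then the turn, a rotation vector about the world's x, y, z in degrees, then the opening, from 0 (shut) to 1 (fully open). A call has 1 to 8 rows; each row is the pose to reach, as a shift and turn from the pose commanded when the call began; what a row does not reach only later rows make up. A row lasts 1/8 s, in which the tool goes at most 62.5 mm and 10.7 degrees, less where a joint would pass 70% of its speed; a pose out of reach is approached as far as the arm can. A call with a gripper value outside its range is refused whole. The fingers move at their own pace and stop on an object; "newtons" is the grip in N (left out, the last holds). Time passes only in rows, so rows that repeat a pose let the fingers close. It gives the time, the measured TCP pose, the force, the opening and the grip force at its end, in the units of the state.
- arm.observe(): the state, without advancing time (a new reading comes with each control period).
- arm.get_image(name): name is "scene" or "top" or "wrist"; returns a dict with "img" (384x512x3 uint8, red, green, blue), "depth" (384x512 float32, m along the optical axis (not along the pixel's ray), 0 where there is no reading), "fx", "fy", "cx", "cy" (pixels), "rvec" (rotation vector, rad) and "tvec" (3), from world to camera coordinates, as OpenCV has them; the wrist camera has in their place "mount" (4x4, takes a point from camera to tool coordinates, whose origin is the TCP and whose axes are the flange's). Camera axes: x right, y down, z forward; pixel columns grow to the right and rows downward; lengths in m; the calibration is good to about 2 mm. A picture is of the moment at which its call begins: read the wrist's pose just before it.
- arm.sign_off(): hands the job in; it is judged then, once.
The state is a dict: "clock": time; "joints": joint angles; "dq": joint speeds; "joint_efforts": joint torques, N m; "position": TCP position; "ee_rot": TCP orientation; "force": force on the tool from outside, world axes, zero at the start; "ft_torque": the same for the moment, N m; "width": opening from 0.0 (shut) to 1.0 (fully open); "gripper_force": force on a finger pad.
Only numpy, scipy, OpenCV 4.12 (cv2) and the standard library are available. Lean on these libraries where they do the work, as an engineer would, in place of code of your own. Each camera call takes 0.05 s, during which the arm holds its last target. There are 200 camera calls.

## Task

Check the return springs of the two mirror mounts on the drawing table: first on the larger mount, then on the smaller one, press the spring-backed corner down on its thumb pad with a fingertip until the pointer is level with the mark on the scale, keep it there for about a second, and let it spring fully back. Do not press noticeably past the mark. Nothing is to be picked up or pushed about: the mounts, their marks and everything else on the table stay where they are.

Things in the scene. Friction and masses are not known exactly. Their poses are not given: they have to be found in the camera images.
- large: the larger mirror mount, loose, 0.86 kg: 140 mm square base 12 mm thick, above it a dark 140 mm square tilt plate (8 mm thick, middle 56 mm up) with a 84 mm round mirror. Origin: centre of the base's underside; z up; x points along the diagonal to the spring-backed corner, away from the robot at yaw 0 (+-0.7 rad). A 20 mm wide scale blade stands at x = 129 mm, top 78 mm up
- large_plate (a joint): tilt of its plate about the mount's y axis, the level line through its side corners, 56 mm up: 0 = level, at rest; grows as the spring-backed corner goes down; end stop 0.33 rad. The spring gives 1.2 N at the pad at the start, 6.2 N at 0.2 rad, and brings the plate back level when let go
- large_pad (a point): centre of the top of the round brass thumb pad (22 mm across, 5 mm high) on the spring-backed corner, 80 mm from the tilt axis, 65 mm above the table at rest: the place to press, straight down
- large_pointer (a point): middle of the pointer, a thin level steel crossbar (36 mm long, 3 mm thick) on the plate, 122 mm from the tilt axis, 42 mm beyond the pad, in front of the scale blade; 56 mm above the table at rest. It goes down 1.52 times as far as the pad
- large_mark (a point): middle of the scale mark, a dark level bar (46 mm long, 4 mm high) across the scale blade, 7 mm beyond the pointer and 12 to 26 mm below it at rest, differing from run to run. The pointer is at the mark when both are at the same height
- small: the smaller mirror mount, loose, 0.86 kg: 105 mm square base 12 mm thick, above it a dark 105 mm square tilt plate (8 mm thick, middle 56 mm up) with a 56 mm round mirror. Origin: centre of the base's underside; z up; x points along the diagonal to the spring-backed corner, away from the robot at yaw 0 (+-0.7 rad). A 20 mm wide scale blade stands at x = 105 mm, top 78 mm up
- small_plate (a joint): tilt of its plate about the mount's y axis, the level line through its side corners, 56 mm up: 0 = level, at rest; grows as the spring-backed corner goes down; end stop 0.33 rad. The spring gives 1.0 N at the pad at the start, 4.9 N at 0.2 rad, and brings the plate back level when let go
- small_pad (a point): centre of the top of the round brass thumb pad (22 mm across, 5 mm high) on the spring-backed corner, 56 mm from the tilt axis, 65 mm above the table at rest: the place to press, straight down
- small_pointer (a point): middle of the pointer, a thin level steel crossbar (36 mm long, 3 mm thick) on the plate, 98 mm from the tilt axis, 42 mm beyond the pad, in front of the scale blade; 56 mm above the table at rest. It goes down 1.75 times as far as the pad
- small_mark (a point): middle of the scale mark, a dark level bar (46 mm long, 4 mm high) across the scale blade, 7 mm beyond the pointer and 12 to 20 mm below it at rest, differing from run to run. The pointer is at the mark when both are at the same height
- paint_bottle: upright green paint bottle with a black cap, 32 mm across, 85 mm tall, between the two mounts. Origin: centre of its underside. Loose; to be left alone
- paint_jar: squat paint jar, 60 mm across, 60 mm tall, at the left. Origin: centre of its underside. Loose; to be left alone
- donkey: little grey donkey figure, about 65 mm long, 20 mm wide, 77 mm tall, between the mounts on their far side. Origin: centre of its underside. Loose; to be left alone
- eraser: white eraser 45 x 22 x 14 mm, at the right. Origin: centre of its underside. Loose; to be left alone
- jar_lid: loose white round lid, 42 mm across, 9 mm thick, between the two mounts. Origin: centre of its underside. Loose; to be left alone
- pencil: short black pencil, 110 mm long, 7.5 mm thick, lying at the right. Origin: centre of its underside. Loose; to be left alone
- paint_tube: closed metal paint tube, 130 mm long, 44 mm wide, 18 mm thick, lying beyond the mounts. Origin: centre of its underside. Loose; to be left alone

How it is judged:
On the way, in this order (a step that is already met when the one before it is completed fails the run):
1. a finger presses the larger mount's pad and its pointer stays level with its mark (within 3.5 mm) for 0.4 s (z of large_pointer in the frame of large_mark between -0.0035 and 0.0035 m and contact force between the fingers and large above 0.5 N), for 0.4 s.
2. the larger mount is let go and its plate springs back level (value of joint large_plate below 0.02 rad and contact force between each of the arm, the fingers and large below 0.2 N), for 0.1 s.
3. a finger presses the smaller mount's pad and its pointer stays level with its mark (within 3.5 mm) for 0.4 s (z of small_pointer in the frame of small_mark between -0.0035 and 0.0035 m and contact force between the fingers and small above 0.5 N), for 0.4 s.
4. the smaller mount is let go and its plate springs back level (value of joint small_plate below 0.02 rad and contact force between each of the arm, the fingers and small below 0.2 N), for 0.1 s.
At the end, for the whole second after the job is handed in: Both plates are back level (tilt under 0.02 rad) and untouched, both mounts at rest within 12 mm of where they stood, and every other thing within 20 mm of where it stood (all of step 2 and all of step 4 and distance of each of large, small from where it was at the start of the episode below 0.012 m and distance of each of paint_bottle, paint_jar, donkey, eraser, jar_lid, pencil, paint_tube from where it was at the start of the episode below 0.02 m and linear speed of each of large, small below 0.02 m/s).
It fails at once if the larger mount's pointer is pressed more than 8 mm past its mark (z of large_pointer in the frame of large_mark below -0.008 m).
It fails at once if the smaller mount's pointer is pressed more than 8 mm past its mark (z of small_pointer in the frame of small_mark below -0.008 m).
It fails at once if the larger mount or its mark is pushed away (over 12 mm) or lifted (over 8 mm) (distance of any of large, large_mark from where it was at the start of the episode above 0.012 m or height (world z) of large above 0.008 m).
It fails at once if the smaller mount or its mark is pushed away (over 12 mm) or lifted (over 8 mm) (distance of any of small, small_mark from where it was at the start of the episode above 0.012 m or height (world z) of small above 0.008 m).
It fails at once if another thing on the table is moved more than 20 mm (not (distance of each of paint_bottle, paint_jar, donkey, eraser, jar_lid, pencil, paint_tube from where it was at the start of the episode below 0.02 m)).
It also fails if it takes over 51 s, if anything falls off the work surface, if the arm or the gripper's body presses on something with over 40 N, if the wrist force passes 120 N, or if a joint passes its speed limit or range.

## Working session

There is one attempt and no reset: what is moved stays moved. The work goes in short steps, Python scripts to look and compute and a tool call to move; the robot and the scene stay as the last step left them, time stands still between calls to the robot, and variables do not carry over. Pictures are saved under pics/ and viewed, at most 10 in all, crops included, and the job is handed in when it is done.

Besides the shell and the picture viewer there is one more tool, called after ">>>" as name(argument=value, ...) on one line, values as JSON. jog_arm: Moves the arm, as the interface text tells. Its arguments: {"type":"object","properties":{"rows":{"type":"array","items":{"type":"array"}},"newtons":{"type":"number"}},"required":["rows"]}

```bash
mkdir -p pics; python3 - <<'E'
from cell import arm
import cv2,numpy as np
s=arm.observe();print(s)
for n in("scene","top"):
    d=arm.get_image(n);np.savez(f"{n}.npz",**d)
    cv2.imwrite(f"pics/{n}.png",cv2.resize(d["img"][...,::-1],None,fx=1.5,fy=1.5))
    R=cv2.Rodrigues(d["rvec"])[0];print(n,d["fx"],-R.T@d["tvec"],R[2])
E
```

```text
{'clock': 0.0, 'joints': array([-1.31057907,  0.43519652,  0.0249878 ,  1.57410445, -0.01159956,
        1.13402969, -0.07510859]), 'dq': array([ 0.00105423,  0.00120274, -0.0002777 , -0.00079678, -0.00051267,
        0.00050748,  0.00067533]), 'joint_efforts': array([ 8.05483637e-05, -6.67838645e+01,  9.85520706e-01, -3.14462686e+01,
       -6.03584270e-02,  4.28111083e-02,  2.02933338e-04]), 'position': array([0.22169447, 0.58379643, 0.22595876]), 'ee_rot': array([-5.66907871e-01, -3.08987776e+00,  2.49264386e-03]), 'force': array([0.7446574 , 0.57424663, 0.52313765]), 'ft_torque': array([-0.01060689, -0.01055501, -0.0303539 ]), 'gripper_force': 0.0, 'width': 0.9983434953727152}
scene 388.202452676863 [ 0.9338119  -0.31078894  0.90813217] [-0.35718623  0.31838819 -0.8780928 ]
top 473.9742311333461 [ 0.5094285  -0.01028443  1.32970717] [ 0.05920169  0.01143001 -0.9981806 ]
```

View pics/scene.png

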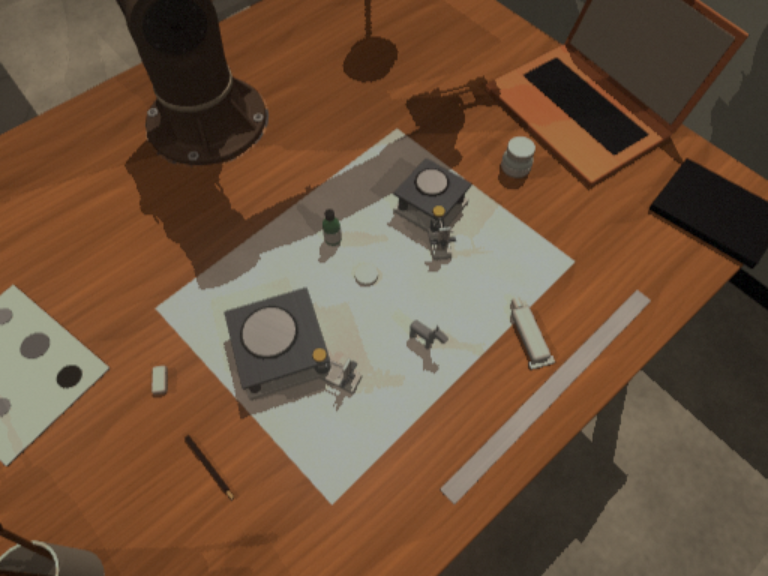

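View pics/top.png

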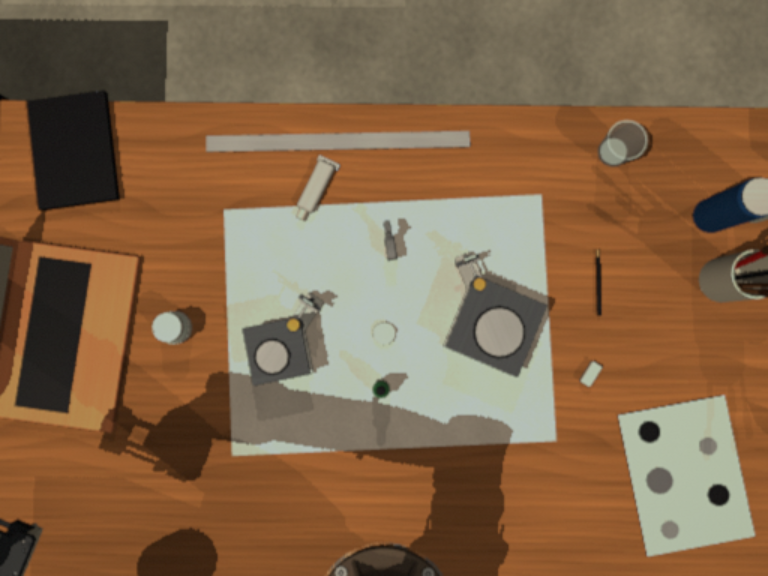

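The scene view shows the large pad at about (319,355) and the small pad at (438,211). The top view shows the large pad at (479,284), the small pad at (293,325), and the mirrors at (499,331) and (272,356). The blades and marks are just beyond the pads.

```bash
cat > h.py <<'E'
import cv2,numpy as np
def load(n): return dict(np.load(n+".npz"))
def wristcal(d,s):
    T=np.eye(4);T[:3,:3]=cv2.Rodrigues(np.array(s["ee_rot"]))[0];T[:3,3]=s["position"]
    C=np.linalg.inv(T@d["mount"]);d["rvec"]=cv2.Rodrigues(C[:3,:3])[0].ravel();d["tvec"]=C[:3,3];return d
def ray(d,u,v):
    R=cv2.Rodrigues(np.array(d["rvec"]))[0];return -R.T@d["tvec"],R.T@[(u-d["cx"])/d["fx"],(v-d["cy"])/d["fy"],1]
def onz(d,u,v,z): o,r=ray(d,u,v);return o+r*(z-o[2])/r[2]
def tri(a,b):
    A=[];y=[]
    for o,r in(a,b):
        r=r/np.linalg.norm(r);P=np.eye(3)-np.outer(r,r);A.append(P);y.append(P@o)
    return np.linalg.lstsq(np.vstack(A),np.hstack(y),rcond=None)[0]
def proj(d,p): return cv2.projectPoints(np.array(p,float).reshape(-1,1,3),np.array(d["rvec"]),np.array(d["tvec"]),np.array([[d["fx"],0,d["cx"]],[0,d["fy"],d["cy"]],[0,0,1.]]),None)[0].reshape(-1,2)
def brass(d,near,r=12):
    h=cv2.cvtColor(d["img"],cv2.COLOR_RGB2HSV);m=cv2.inRange(h,(12,120,70),(35,255,255))
    w=np.zeros_like(m);cv2.circle(w,tuple(int(x) for x in near),r,255,-1);m&=w
    M=cv2.moments(m,True);return M["m10"]/M["m00"],M["m01"]/M["m00"],M["m00"]
E
python3 - <<'E'
from h import *
t,s=load("top"),load("scene")
for n,a,b,mi in(("L",(319.5,189.5),(213,237),(499,331)),("S",(195.5,216.5),(292,141),(272,356))):
    p=brass(t,a);q=brass(s,b);X=tri(ray(t,*p[:2]),ray(s,*q[:2]))
    P=onz(t,*p[:2],.065);Q=onz(s,*q[:2],.065);c=onz(t,mi[0]/1.5,mi[1]/1.5,.062)
    v=P-c;print(n,p,q,"tri",X.round(4),"top",P.round(4),"scene",Q.round(4),"mirror",c.round(4),"dist",np.hypot(*v[:2]).round(4),"yaw",np.arctan2(v[1],v[0]).round(3))
d=s
big=cv2.resize(np.hstack([d["img"][205:275,190:260],d["img"][110:180,260:330]]),None,fx=5,fy=5,interpolation=cv2.INTER_CUBIC)
cv2.imwrite("pics/crop.png",np.clip(big[...,::-1]*1.3,0,255).astype(np.uint8))
from cell import arm
st=arm.observe();w=arm.get_image("wrist");print(w["mount"].round(3),w["fx"],cv2.Rodrigues(st["ee_rot"])[0].round(3))
E
```

```text
L (319.5, 189.0, 58.0) (212.4406779661017, 236.1864406779661, 59.0) tri [ 0.603  -0.1625  0.0663] top [ 0.6028 -0.1632  0.065 ] scene [ 0.6028 -0.1619  0.065 ] mirror [ 0.5188 -0.199   0.062 ] dist 0.0913 yaw 0.404
S (195.327868852459, 216.08196721311475, 61.0) (292.15555555555557, 140.2, 45.0) tri [0.5264 0.1676 0.0664] top [0.5261 0.1675 0.065 ] scene [0.526  0.1688 0.065 ] mirror [0.469  0.2041 0.062 ] dist 0.0679 yaw -0.57
[[-0.    -0.959 -0.282  0.077]
 [ 1.    -0.001  0.001  0.   ]
 [-0.001 -0.282  0.959 -0.158]
 [ 0.     0.     0.     1.   ]] 321.5337351181702 [[-0.935  0.355 -0.   ]
 [ 0.355  0.935 -0.001]
 [-0.    -0.001 -1.   ]]
```

View pics/crop.png

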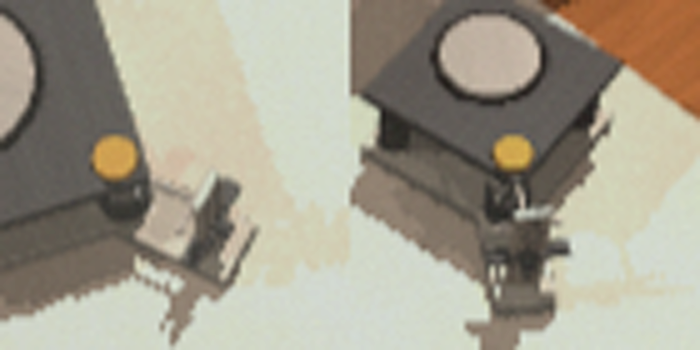

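The crop shows both marks as dark bars wider than their blades: the small mark at about (530,248) with its pointer at (535,213), and the large mark at about (215,235). I'll look at each one more closely with the wrist camera.

```bash
cat >> h.py <<'E'
from scipy.spatial.transform import Rotation as Ro
M={"L":(np.array([.6028,-.1625]),.404),"S":(np.array([.526,.1682]),-.57)}
def look(n,tilt,back=.135,z=.14,m=.049):
    p,y=M[n];e=np.array([np.cos(y),np.sin(y)])
    R=Ro.from_rotvec(np.array([e[1],-e[0],0])*np.radians(tilt))*Ro.from_matrix(np.array([[-e[0],-e[1],0],[-e[1],e[0],0],[0,0,-1.]]).T.T) if 0 else Ro.from_rotvec(np.array([e[1],-e[0],0])*np.radians(tilt))*Ro.from_matrix(np.column_stack([[-e[0],-e[1],0],[-e[1],e[0],0],[0,0,-1.]]))
    return np.r_[p+e*(m-back),z],R
def delta(s,n,*a,**k):
    P,R=look(n,*a,**k);print(n,"shift cm",((P-s["position"])*100).round(2),"turn deg",np.degrees((R*Ro.from_rotvec(s["ee_rot"]).inv()).as_rotvec()).round(1))
E
sed -i 's/    R=.* if 0 else /    R=/' h.py
python3 - <<'E'
from h import *
from cell import arm
s=arm.observe()
print(s["clock"]);delta(s,"S",29)
E
```

```text
0.15
S shift cm [ 23.19 -36.93  -8.61] turn deg [-13.  -26.  -11.6]
```

>>> jog_arm(rows=[[[23.2, -37, -8.6], [-13, -26, -11.6], 1], [[23.2, -37, -8.6], [-13, -26, -11.6], 1], [[23.2, -37, -8.6], [-13, -26, -11.6], 1], [[23.2, -37, -8.6], [-13, -26, -11.6], 1], [[23.2, -37, -8.6], [-13, -26, -11.6], 1], [[23.2, -37, -8.6], [-13, -26, -11.6], 1], [[23.2, -37, -8.6], [-13, -26, -11.6], 1], [[23.2, -37, -8.6], [-13, -26, -11.6], 1]])

```text
clock: 1.15
position: [0.4546, 0.2088, 0.1403]
ee_rot: [0.752, 2.54, -0.197]
force: [-1.2, 0.1, -0.3]
width: 1.002
gripper_force: 0.0
```

```bash
cat > wl.py <<'E'
import sys
from h import *
from cell import arm
n=sys.argv[1]
s=arm.observe();d=wristcal(arm.get_image("wrist"),s)
np.savez("w"+n+".npz",**d);p,y=M[n];e=np.array([np.cos(y),np.sin(y)]);f=np.array([-e[1],e[0]])
print(s["position"].round(4),s["dq"].round(3))
g=proj(d,[[*(p+e*.049),.056]])[0];print("blade px",g)
x0,y0=[int(np.clip(v-50,0,m)) for v,m in zip(g,(411,283))]
cv2.imwrite(f"pics/w{n}.png",cv2.resize(d["img"][y0:y0+100,x0:x0+100,::-1],None,fx=6,fy=6,interpolation=cv2.INTER_CUBIC));print("crop",x0,y0)
q=brass(d,proj(d,[[*p,.065]])[0],40);P=onz(d,*q[:2],.065);print("pad",q,P.round(4))
E
python3 wl.py S
```

```text
[0.4546 0.2088 0.1403] [ 0.049  0.011 -0.022 -0.008  0.024 -0.087  0.035]
blade px [264.23603335 253.16882964]
crop 214 203
pad (264.53753753753756, 227.31831831831832, 333.0) [0.5224 0.1704 0.065 ]
```

View pics/wS.png

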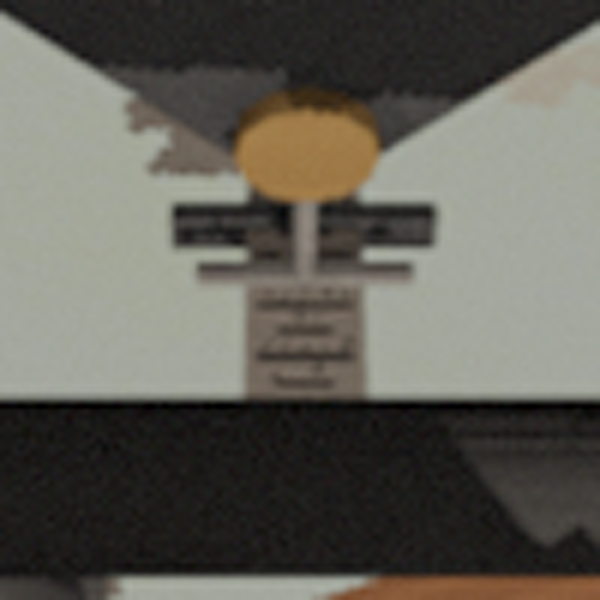

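The wrist view shows the small mount. In crop pixels, its mark bar spans columns 172–436 and rows 205–245, the pointer is at row 272 and the pad at (308,147). Next I'll use depth to get heights in the mount frame.

```bash
cat > dp.py <<'E'
import sys
from h import *
n,u0,u1,v0,v1=sys.argv[1],*map(int,sys.argv[2:6])
d=load("w"+n);p,y=M[n];e=np.array([np.cos(y),np.sin(y)]);f=np.array([-e[1],e[0]])
R=cv2.Rodrigues(d["rvec"])[0];C=-R.T@d["tvec"]
print("v: x from pad (want mark 49, pointer 42), y, z by depth (mm) | z on planes x=42,46,49 | gray")
for v in range(v0,v1):
    o=[]
    for u in range(u0,u1):
        z=d["depth"][v,u];c,r=ray(d,u,v);X=c+r*z;o.append([(X[:2]-p)@e,(X[:2]-p)@f,X[2]]+[(c+r*((x-(c[:2]-p)@e)/(r[:2]@e)))[2] for x in(.042,.046,.049)])
    o=np.median(o,0)*1e3;print(v,o[:3].round(1),o[3:].round(1),d["img"][v,u0:u1].mean().round())
E
python3 dp.py S 243 249 234 252;python3 dp.py S 279 286 234 252
```

```text
v: x from pad (want mark 49, pointer 42), y, z by depth (mm) | z on planes x=42,46,49 | gray
234 [ 90.4 -22.2   0.2] [37.  33.9 31.7] 163.0
235 [ 92.4 -22.3   0.2] [38.3 35.3 33. ] 166.0
236 [ 42.3 -19.3  39.3] [39.6 36.6 34.3] 137.0
237 [ 42.3 -19.2  40.6] [40.9 37.9 35.6] 63.0
238 [ 42.4 -19.2  41.8] [42.1 39.2 36.9] 34.0
239 [ 43.2 -19.2  42.5] [43.4 40.4 38.2] 61.0
240 [ 44.7 -19.3  42.7] [44.7 41.7 39.5] 66.0
241 [ 45.9 -19.3  43.1] [45.9 43.  40.8] 42.0
242 [ 48.  -19.4  42.8] [47.2 44.3 42.1] 48.0
243 [ 49.4 -19.4  43.1] [48.4 45.5 43.4] 62.0
244 [111.3 -23.    0.2] [49.6 46.8 44.6] 124.0
245 [ 1.138e+02 -2.310e+01 -1.000e-01] [50.9 48.  45.9] 160.0
246 [ 1.157e+02 -2.320e+01  1.000e-01] [52.1 49.3 47.1] 153.0
247 [117.8 -23.2   0.2] [53.3 50.5 48.4] 129.0
248 [119.5 -23.3   0.5] [54.5 51.7 49.6] 136.0
249 [122.2 -23.5   0.2] [55.7 52.9 50.9] 146.0
250 [125.2 -23.5  -0.3] [56.9 54.1 52.1] 156.0
251 [126.8 -23.6   0.2] [58.1 55.3 53.3] 160.0
v: x from pad (want mark 49, pointer 42), y, z by depth (mm) | z on planes x=42,46,49 | gray
234 [90.9 22.6 -0. ] [37.2 34.1 31.9] 164.0
235 [92.9 22.7 -0. ] [38.5 35.4 33.2] 167.0
236 [42.9 18.6 39.1] [39.8 36.8 34.5] 139.0
237 [42.9 18.6 40.4] [41.  38.  35.8] 64.0
238 [42.6 18.4 41.9] [42.3 39.3 37.1] 32.0
239 [42.9 18.4 42.9] [43.6 40.6 38.4] 56.0
240 [45.  18.5 42.6] [44.8 41.9 39.7] 69.0
241 [46.3 18.5 42.9] [46.1 43.2 41. ] 65.0
242 [47.7 18.7 43.2] [47.3 44.4 42.3] 61.0
243 [49.9 18.7 42.9] [48.6 45.7 43.5] 57.0
244 [ 1.119e+02  2.360e+01 -1.000e-01] [49.8 46.9 44.8] 131.0
245 [113.7  23.7   0.2] [51.  48.2 46.1] 166.0
246 [39.5 17.6 54. ] [52.2 49.4 47.3] 148.0
247 [38.8 17.6 55.7] [53.4 50.6 48.5] 114.0
248 [40.1 17.5 55.9] [54.7 51.9 49.8] 126.0
249 [41.2 17.6 56.4] [55.9 53.1 51. ] 140.0
250 [ 1.253e+02  2.420e+01 -1.000e-01] [57.  54.3 52.2] 154.0
251 [127.3  24.2   0. ] [58.2 55.5 53.5] 162.0
```

```bash
python3 dp.py S 252 260 244 252;python3 dp.py S 269 278 244 252; python3 dp.py S 258 270 222 232
python3 - <<'E'
from h import *
from cell import arm
s=arm.observe();print(s["position"],s["dq"].round(3));delta(s,"L",29)
P,R=look("S",29);print(np.degrees((R*Ro.from_rotvec(s["ee_rot"]).inv()).as_rotvec()))
E
```

```text
v: x from pad (want mark 49, pointer 42), y, z by depth (mm) | z on planes x=42,46,49 | gray
244 [45.4 -8.9 47.3] [49.7 46.8 44.7] 84.0
245 [44.9 -8.9 48.9] [50.9 48.1 45.9] 94.0
246 [38.5 -8.7 54.5] [52.1 49.3 47.2] 93.0
247 [38.2 -8.7 56. ] [53.3 50.5 48.4] 77.0
248 [38.2 -8.7 57.1] [54.5 51.8 49.7] 92.0
249 [39.6 -7.7 57.4] [55.7 53.  50.9] 117.0
250 [45.3 -8.8 54.7] [56.9 54.2 52.1] 128.0
251 [45.3 -8.8 55.9] [58.1 55.4 53.3] 124.0
v: x from pad (want mark 49, pointer 42), y, z by depth (mm) | z on planes x=42,46,49 | gray
244 [45.   9.  47.6] [49.8 46.9 44.8] 87.0
245 [45.7  9.  48.3] [51.  48.1 46. ] 97.0
246 [38.5  8.7 54.7] [52.2 49.4 47.3] 94.0
247 [38.6  8.6 55.8] [53.4 50.6 48.5] 77.0
248 [38.6  8.6 57. ] [54.6 51.8 49.7] 95.0
249 [39.8  8.7 57.3] [55.8 53.  51. ] 124.0
250 [45.6  8.8 54.5] [57.  54.3 52.2] 132.0
251 [45.2  8.8 56. ] [58.2 55.5 53.4] 124.0
v: x from pad (want mark 49, pointer 42), y, z by depth (mm) | z on planes x=42,46,49 | gray
222 [-11.3  -1.9  64.7] [21.  17.7 15.3] 108.0
223 [-10.1  -1.   64.9] [22.4 19.1 16.7] 119.0
224 [-8.5 -1.  64.7] [23.8 20.5 18.1] 120.0
225 [-7.  -1.  64.6] [25.1 21.9 19.5] 120.0
226 [-5.7 -1.  64.7] [26.5 23.3 20.9] 120.0
227 [-4.5 -1.  64.8] [27.8 24.7 22.3] 119.0
228 [-3.  -1.  64.7] [29.2 26.  23.6] 118.0
229 [-1.4 -1.  64.6] [30.5 27.4 25. ] 117.0
230 [-0.2 -1.  64.8] [31.8 28.7 26.4] 117.0
231 [ 1.5 -1.  64.6] [33.2 30.1 27.7] 116.0
[0.45447059 0.21070849 0.14045999] [-0.043  0.004 -0.047 -0.041 -0.019  0.026 -0.018]
L shift cm [  6.93 -40.7   -0.05] turn deg [ 0.   0.  56.1]
[0.03658787 0.03169874 0.2540977 ]
```

The small mount's mark centre is at z = 40.9 mm and its pointer middle at 55.9 mm, so the pointer must drop 15.0 mm. Now I'll look at the large mount.

>>> jog_arm(rows=[[[6.9, -40.7, 0], [0, 0, 56], 1], [[6.9, -40.7, 0], [0, 0, 56], 1], [[6.9, -40.7, 0], [0, 0, 56], 1], [[6.9, -40.7, 0], [0, 0, 56], 1], [[6.9, -40.7, 0], [0, 0, 56], 1], [[6.9, -40.7, 0], [0, 0, 56], 1], [[6.9, -40.7, 0], [0, 0, 56], 1], [[6.9, -40.7, 0], [0, 0, 56], 1]])

```text
clock: 2.2
position: [0.4842, -0.0076, 0.1176]
ee_rot: [-0.151, 2.712, 0.01]
force: [1.0, -0.4, -1.1]
width: 1.003
gripper_force: 0.0
```

>>> jog_arm(rows=[[[0, 0, 0], [0, 0, 0], 1], [[0, 0, 0], [0, 0, 0], 1], [[0, 0, 0], [0, 0, 0], 1]])

```text
clock: 2.58
position: [0.4836, -0.0066, 0.1175]
ee_rot: [-0.151, 2.712, 0.009]
force: [0.1, 0.9, -0.5]
width: 1.005
gripper_force: 0.0
```

```bash
python3 wl.py L
```

```text
[ 0.4836 -0.0066  0.1175] [-0.002 -0.003 -0.001  0.001 -0.005  0.002  0.013]
blade px [104.83295889 293.60632112]
crop 54 243Traceback (most recent call last):
  File "wl.py", line 11, in <module>
    q=brass(d,proj(d,[[*p,.065]])[0],40);P=onz(d,*q[:2],.065);print("pad",q,P.round(4))
  File "h.py", line 18, in brass
    M=cv2.moments(m,True);return M["m10"]/M["m00"],M["m01"]/M["m00"],M["m00"]
                                 ~~~~~~~~^~~~~~~~~
ZeroDivisionError: float division by zero
```

View pics/wL.png

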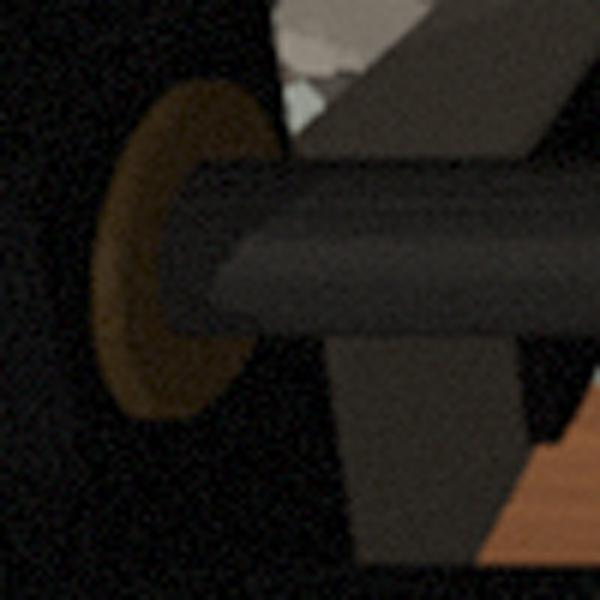

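The crop doesn't show the mount, because the arm stopped about halfway. I'll check the joints.

```bash
python3 - <<'E'
from h import *
from cell import arm
s=arm.observe();print(s["joints"].round(3),s["force"]);delta(s,"L",29);delta(s,"L",29,z=.18);print(Ro.from_rotvec(s["ee_rot"]).as_matrix().round(3))
E
```

```text
[ 0.177  0.209 -0.324  2.385  0.591  0.159  0.99 ] [-1.09754672 -0.51709586 -0.16180101]
L shift cm [  4.01 -18.97   2.25] turn deg [ 2.1 -4.2 17. ]
L shift cm [  4.01 -18.97   6.25] turn deg [ 2.1 -4.2 17. ]
[[-0.905 -0.108  0.412]
 [-0.105  0.994  0.029]
 [-0.413 -0.017 -0.911]]
```

>>> jog_arm(rows=[[[4, -4, 5], [0, 6, 6], 1], [[4, -8, 5], [0, 6, 10], 1], [[4, -13, 4], [2, 0, 17], 1], [[4, -19, 3], [2, -4, 17], 1], [[4, -19, 2.3], [2, -4, 17], 1], [[4, -19, 2.3], [2, -4, 17], 1], [[4, -19, 2.3], [2, -4, 17], 1], [[4, -19, 2.3], [2, -4, 17], 1]])

```text
clock: 3.62
position: [0.5236, -0.1972, 0.1399]
ee_rot: [-0.529, 2.595, 0.136]
force: [0.7, 0.2, 0.9]
width: 0.997
gripper_force: 0.0
```

```bash
python3 wl.py L
```

```text
[ 0.5236 -0.1972  0.1399] [-0.023 -0.016 -0.011  0.009 -0.001 -0.003  0.004]
blade px [259.31614056 256.56334464]
crop 209 206
pad (260.8105590062112, 231.8695652173913, 322.0) [ 0.5993 -0.1625  0.065 ]
```

View pics/wL.png

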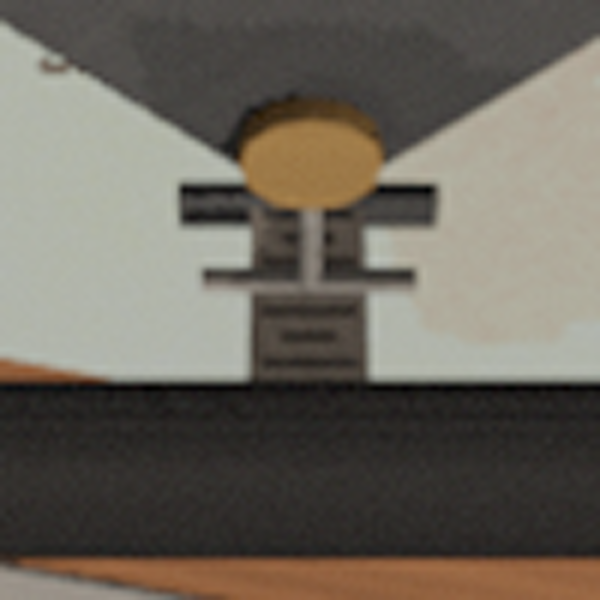

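```bash
python3 dp.py L 238 243 228 256;echo; python3 dp.py L 279 283 228 256; python3 dp.py L 247 256 244 256; python3 dp.py L 255 265 230 233
```

```text
v: x from pad (want mark 49, pointer 42), y, z by depth (mm) | z on planes x=42,46,49 | gray
228 [ 72.1 -23.1   0.3] [24.4 21.2 18.8] 112.0
229 [ 73.8 -23.1   0.4] [25.7 22.6 20.2] 151.0
230 [ 75.9 -23.2   0.3] [27.1 23.9 21.6] 174.0
231 [ 77.1 -23.2   0.9] [28.4 25.3 22.9] 178.0
232 [ 79.8 -23.3   0.3] [29.8 26.7 24.3] 176.0
233 [ 81.7 -23.5   0.4] [31.1 28.  25.7] 176.0
234 [ 83.3 -23.5   0.6] [32.5 29.4 27.1] 178.0
235 [ 85.6 -23.6   0.4] [33.8 30.7 28.4] 171.0
236 [ 43.  -20.4  34.4] [35.1 32.  29.8] 128.0
237 [ 42.2 -20.2  36.2] [36.4 33.4 31.1] 51.0
238 [ 43.2 -20.3  36.8] [37.7 34.7 32.4] 65.0
239 [ 44.3 -20.3  37.3] [39.  36.  33.8] 87.0
240 [ 46.3 -20.4  37.1] [40.3 37.3 35.1] 85.0
241 [ 48.4 -20.4  36.8] [41.6 38.6 36.4] 67.0
242 [ 49.8 -20.5  37.1] [42.8 39.9 37.7] 64.0
243 [101.9 -24.3   0.5] [44.1 41.2 39. ] 117.0
244 [103.8 -24.4   0.6] [45.4 42.5 40.3] 165.0
245 [106.9 -24.6  -0. ] [46.6 43.7 41.6] 178.0
246 [108.  -24.6   0.7] [47.9 45.  42.9] 176.0
247 [110.8 -24.6   0.3] [49.1 46.3 44.1] 176.0
248 [112.8 -24.8   0.4] [50.3 47.5 45.4] 176.0
249 [115.1 -24.9   0.3] [5
[... 1804 characters left out ...]
45.4 -8.6 44.2] [46.6 43.8 41.6] 124.0
246 [45.9 -8.6 45.1] [47.9 45.  42.9] 123.0
247 [46.9 -8.6 45.6] [49.1 46.3 44.2] 120.0
248 [45.5 -8.6 47.9] [50.4 47.5 45.4] 114.0
249 [45.7 -8.5 49. ] [51.6 48.8 46.7] 108.0
250 [38.9 -8.3 55. ] [52.8 50.  47.9] 93.0
251 [39.1 -8.3 56. ] [54.  51.2 49.2] 57.0
252 [38.6 -8.3 57.6] [55.2 52.5 50.4] 71.0
253 [40.2 -8.3 57.6] [56.4 53.7 51.6] 114.0
254 [46.  -8.5 54.9] [57.6 54.9 52.9] 129.0
255 [45.5 -8.4 56.4] [58.8 56.1 54.1] 117.0
v: x from pad (want mark 49, pointer 42), y, z by depth (mm) | z on planes x=42,46,49 | gray
230 [-5.5  0.2 64.7] [27.2 24.  21.6] 119.0
231 [-4.5  0.2 65. ] [28.5 25.4 23. ] 118.0
232 [-3.3  0.2 65.2] [29.9 26.7 24.4] 117.0
```

The large mount's mark centre is at z = 35.0 mm and its pointer at 56.1 mm, so the pointer must drop 21.1 mm and the pad about 13.8 mm. Next I'll close the gripper, point it straight down and hover over the large pad.

>>> jog_arm(rows=[[[3, 1.5, 0], [-4, 9, 0], 0], [[6, 2.5, 0], [-8, 18, 0], 0], [[7.7, 3.4, 0], [-11.4, 26.7, 0], 0], [[7.7, 3.4, -1], [-11.4, 26.7, 0], 0], [[7.7, 3.4, -3], [-11.4, 26.7, 0], 0], [[7.7, 3.4, -5], [-11.4, 26.7, 0], 0], [[7.7, 3.4, -5.5], [-11.4, 26.7, 0], 0], [[7.7, 3.4, -5.5], [-11.4, 26.7, 0], 0]])

```text
clock: 4.68
position: [0.5992, -0.1661, 0.0849]
ee_rot: [0.621, -3.073, 0.004]
force: [-0.3, 0.6, -0.5]
width: 0.178
gripper_force: 0.0
```

>>> jog_arm(rows=[[[0, 0, 0], [0, 0, 0], 0], [[0, 0, 0], [0, 0, 0], 0], [[0, 0, 0], [0, 0, 0], 0]])

```text
clock: 5.05
position: [0.6006, -0.165, 0.0857]
ee_rot: [0.624, -3.074, 0.005]
force: [0.0, -0.2, -0.5]
width: 0.005
gripper_force: 0.0
```

```bash
cat > look.py <<'E'
import sys
from h import *
from cell import arm
n=sys.argv[1];s=arm.observe();p,y=M[n];e=np.array([np.cos(y),np.sin(y)]);f=np.array([-e[1],e[0]])
R=Ro.from_rotvec(s["ee_rot"]).as_matrix();print(s["clock"],s["position"].round(4),"tcp-pad along,across mm",((s["position"][:2]-p)@e*1e3).round(1),((s["position"][:2]-p)@f*1e3).round(1),"tool z",R[:,2].round(3),"F",s["force"].round(1))
d=arm.get_image("scene");np.savez("scene2.npz",**d)
# scene-camera cloud in mount frame: pointer ends and mark ends
v,u=np.mgrid[:384,:512];z=d["depth"].astype(float);Rc=cv2.Rodrigues(d["rvec"])[0]
X=(np.stack([(u-d["cx"])/d["fx"]*z,(v-d["cy"])/d["fy"]*z,z],-1)-d["tvec"])@Rc
a=((X[...,:2]-p)@e)*1e3;b=((X[...,:2]-p)@f)*1e3;h=X[...,2]*1e3
m=(a>32)&(a<58)&(abs(b)>11)&(abs(b)<26)&(h>18)&(h<75)
for r in sorted(np.c_[a[m],b[m],h[m],d["img"][m].mean(1)].round(0).astype(int).tolist(),key=lambda r:(r[1]>0,-r[2])):print(r,end=" ")
E
python3 look.py L
```

```text
5.05 [ 0.6006 -0.165   0.0857] tcp-pad along,across mm -3.0 -1.4 tool z [-0.004 -0.004 -1.   ] F [ 0.  -0.2 -0.5]
[43, -14, 58, 125] [40, -14, 55, 119] [41, -16, 54, 106] [53, -21, 41, 66] [52, -13, 39, 55] [46, -18, 39, 83] [45, -21, 39, 76] [45, -16, 38, 81] [48, -17, 38, 55] [49, -19, 38, 54] [46, -12, 37, 81] [47, -14, 37, 66] [52, -14, 37, 64] [51, -18, 37, 55] [50, -21, 37, 53] [48, -11, 36, 67] [50, -15, 36, 54] [53, -17, 36, 69] [49, -13, 35, 54] [47, -19, 35, 84] [48, -21, 34, 73] [41, 15, 59, 149] [41, 19, 57, 154] [50, 12, 44, 74] [50, 21, 41, 109] [51, 20, 40, 79] [47, 22, 38, 89] [48, 19, 38, 78] [50, 15, 38, 81] [46, 24, 37, 135] [45, 21, 37, 89] [51, 24, 37, 132] [46, 19, 37, 75] [51, 18, 37, 81] [52, 16, 37, 76] [54, 14, 37, 97] [52, 22, 36, 86] [53, 20, 35, 79] [51, 14, 34, 81] [48, 19, 33, 77]
```

>>> jog_arm(rows=[[[0, 0, -1], [0, 0, 0], 0], [[0, 0, -1.7], [0, 0, 0], 0], [[0, 0, -2], [0, 0, 0], 0], [[0, 0, -2.3], [0, 0, 0], 0], [[0, 0, -2.6], [0, 0, 0], 0], [[0, 0, -2.8], [0, 0, 0], 0], [[0, 0, -2.8], [0, 0, 0], 0], [[0, 0, -2.8], [0, 0, 0], 0]])

```text
clock: 6.1
position: [0.6005, -0.1646, 0.0574]
ee_rot: [0.625, -3.074, 0.004]
force: [-2.5, 0.7, 5.0]
width: 0.005
gripper_force: 2.2
```

```bash
python3 look.py L
```

```text
6.1 [ 0.6005 -0.1646  0.0574] tcp-pad along,across mm -3.0 -1.0 tool z [-0.005 -0.004 -1.   ] F [-2.5  0.7  5. ]
[41, -12, 44, 147] [40, -15, 44, 126] [42, -14, 44, 143] [49, -12, 40, 61] [45, -21, 39, 79] [52, -18, 39, 56] [45, -16, 38, 83] [50, -16, 37, 55] [52, -14, 37, 64] [52, -20, 37, 66] [49, -13, 36, 53] [46, -17, 36, 84] [48, -16, 36, 54] [47, -19, 36, 85] [49, -19, 36, 53] [46, -14, 35, 61] [48, -21, 35, 71] [50, -20, 35, 55] [45, -11, 34, 76] [50, -12, 34, 54] [53, -16, 34, 71] [50, 11, 46, 75] [53, 15, 39, 75] [47, 22, 38, 89] [46, 18, 38, 74] [46, 24, 37, 135] [45, 21, 37, 88] [51, 24, 37, 132] [50, 21, 37, 79] [49, 17, 37, 77] [51, 18, 37, 79] [49, 23, 36, 108] [48, 20, 36, 77] [52, 22, 36, 87] [53, 20, 36, 80] [50, 15, 36, 78] [53, 15, 35, 98] [52, 11, 35, 78] [51, 14, 34, 79]
```

The model holds: with the TCP at 57.4 mm, the pointer top is at 44 mm, which puts its middle at about 42.6 mm. It needs another 4.4 mm of finger travel.

>>> jog_arm(rows=[[[0, 0, -0.15], [0, 0, 0], 0], [[0, 0, -0.3], [0, 0, 0], 0], [[0, 0, -0.44], [0, 0, 0], 0], [[0, 0, -0.44], [0, 0, 0], 0], [[0, 0, -0.44], [0, 0, 0], 0], [[0, 0, -0.44], [0, 0, 0], 0], [[0, 0, -0.44], [0, 0, 0], 0], [[0, 0, -0.44], [0, 0, 0], 0]])

```text
clock: 7.15
position: [0.6005, -0.1647, 0.0531]
ee_rot: [0.625, -3.074, 0.005]
force: [-2.9, 1.5, 5.8]
width: 0.002
gripper_force: 3.1
```

```bash
python3 look.py L
```

```text
7.15 [ 0.6005 -0.1647  0.0531] tcp-pad along,across mm -3.0 -1.1 tool z [-0.004 -0.004 -1.   ] F [-2.9  1.5  5.8]
[51, -16, 39, 55] [45, -21, 39, 78] [48, -11, 38, 64] [45, -16, 38, 84] [47, -14, 37, 64] [49, -13, 37, 52] [52, -14, 37, 64] [52, -20, 37, 66] [41, -14, 36, 126] [46, -12, 36, 81] [51, -12, 36, 54] [53, -11, 36, 61] [47, -20, 36, 83] [49, -18, 36, 54] [51, -17, 36, 55] [50, -21, 36, 53] [40, -11, 35, 144] [45, -17, 35, 82] [53, -16, 35, 69] [39, -14, 34, 122] [47, -16, 34, 53] [47, -21, 33, 71] [50, 12, 50, 75] [52, 17, 40, 80] [51, 15, 38, 77] [46, 19, 37, 73] [50, 21, 37, 77] [52, 16, 37, 76] [51, 13, 37, 79] [45, 24, 36, 134] [49, 23, 36, 108] [51, 24, 36, 133] [48, 20, 36, 77] [52, 22, 36, 85] [44, 21, 35, 90] [46, 23, 35, 90] [49, 18, 35, 78] [53, 20, 34, 80] [53, 15, 34, 98]
```

The pointer is level with the mark to within about 1 mm. I'll hold it a little longer, then release.

>>> jog_arm(rows=[[[0, 0, 0.05], [0, 0, 0], 0], [[0, 0, 0.05], [0, 0, 0], 0], [[0, 0, 0.05], [0, 0, 0], 0], [[0, 0, 0.05], [0, 0, 0], 0], [[0, 0, 0.7], [0, 0, 0], 0], [[0, 0, 1.5], [0, 0, 0], 0], [[0, 0, 3], [0, 0, 0], 0], [[0, 0, 6], [0, 0, 0], 0]])

```text
clock: 8.2
position: [0.5998, -0.1651, 0.1131]
ee_rot: [0.624, -3.072, 0.004]
force: [0.2, -0.1, 0.3]
width: 0.009
gripper_force: 0.0
```

>>> jog_arm(rows=[[[0, 0, 2], [0, 0, 0], 0], [[0, 0, 2], [0, 0, 0], 0]])

```text
clock: 8.45
position: [0.6017, -0.165, 0.135]
ee_rot: [0.625, -3.077, 0.007]
force: [-0.1, -0.1, -0.8]
width: 0.008
gripper_force: 0.0
```

```bash
python3 look.py L|cut -c1-400; python3 - <<'E'
from h import *
from cell import arm
s=arm.observe();delta(s,"S",0,back=.051,z=.14);delta(s,"S",0,back=.051,z=.085);print(s["joints"].round(2))
a,b=load("scene"),load("scene2");m=abs(a["img"].astype(int)-b["img"]).max(2)>40;ys,xs=np.nonzero(m);print(m.sum(),xs.min(),xs.max(),ys.min(),ys.max())
print(brass(a,(213,237)),brass(b,(213,237)))
E
```

```text
8.45 [ 0.6017 -0.165   0.135 ] tcp-pad along,across mm -2.0 -1.9 tool z [-0.001 -0.005 -1.   ] F [-0.1 -0.1 -0.8]
[43, -14, 59, 94] [41, -15, 58, 112] [42, -11, 57, 91] [41, -16, 55, 96] [52, -13, 39, 55] [48, -20, 39, 84] [48, -17, 38, 55] [45, -21, 38, 107] [47, -14, 37, 65] [51, -18, 37, 56] [45, -12, 36, 82] [45, -15, 36, 113] [49, -13, 36, 56] [46, -17, 36, 88] [50, -15, 36, 55] [49, -18, 36, 55] [52, -20, 36, 67] [52, -14, 35, 65] [53, -16, 35, 70] [50, -20, 35, 53] [48, -21, 34, 72] [41, 19, 56, 162] [
S shift cm [-7.65 33.43  0.64] turn deg [  0.1  -0.3 -55.6]
S shift cm [-7.65 33.43 -4.86] turn deg [  0.1  -0.3 -55.6]
[ 0.56  0.59 -0.57  1.65  0.37  1.02  1.84]
37728 2 351 0 383
(212.4406779661017, 236.1864406779661, 59.0) (212.41071428571428, 236.26785714285714, 56.0)
```

The large plate is back level and its mount hasn't moved. On to the small mount.

>>> jog_arm(rows=[[[-2, 5.5, 0.5], [0, 0, -9], 0], [[-3, 11, 0.5], [0, 0, -18], 0], [[-4, 17, 0.5], [0, 0, -27], 0], [[-5, 23, 0.5], [0, 0, -36], 0], [[-6.5, 28.5, 0.5], [0, 0, -46], 0], [[-7.6, 33.4, 0.5], [0, 0, -55.6], 0], [[-7.6, 33.4, 0.5], [0, 0, -55.6], 0], [[-7.6, 33.4, 0.5], [0, 0, -55.6], 0]])

```text
clock: 9.5
position: [0.5241, 0.1685, 0.137]
ee_rot: [-0.878, -3.009, 0.003]
force: [0.1, -0.4, -0.1]
width: 0.005
gripper_force: 0.0
```

```bash
python3 - <<'E'
from h import *
from cell import arm
s=arm.observe();print(s["position"],s["dq"].round(2));delta(s,"S",0,back=.051,z=.085)
E
```

```text
[0.52407402 0.16846295 0.13704873] [ 0.03 -0.    0.01 -0.    0.    0.   -0.  ]
S shift cm [ 0.02  0.08 -5.2 ] turn deg [-0.  -0.4 -0.1]
```

>>> jog_arm(rows=[[[0, 0.1, -2], [0, 0, 0], 0], [[0, 0.1, -4], [0, 0, 0], 0], [[0, 0.1, -5.2], [0, 0, 0], 0], [[0, 0.1, -5.2], [0, 0, 0], 0], [[0, 0.1, -5.2], [0, 0, 0], 0], [[0, 0.1, -5.2], [0, 0, 0], 0]])

```text
clock: 10.25
position: [0.5249, 0.1703, 0.0865]
ee_rot: [-0.881, -3.01, -0.001]
force: [0.4, 0.6, 0.3]
width: 0.005
gripper_force: 0.0
```

```bash
python3 look.py S
```

```text
10.25 [0.5249 0.1703 0.0865] tcp-pad along,across mm -2.0 1.2 tool z [-0.005  0.002 -1.   ] F [0.4 0.6 0.3]
[40, -13, 57, 58] [40, -15, 56, 59] [51, -22, 46, 47] [51, -17, 46, 50] [47, -21, 45, 55] [48, -16, 45, 47] [48, -13, 45, 46] [43, -20, 44, 69] [44, -18, 44, 66] [49, -19, 43, 45] [43, -12, 42, 58] [46, -18, 42, 50] [49, -13, 42, 46] [52, -19, 42, 47] [41, -14, 40, 63] [50, -21, 40, 47] [50, -16, 38, 55] [39, 17, 58, 132] [41, 14, 56, 80] [41, 17, 56, 84] [36, 15, 54, 96] [53, 18, 45, 37] [46, 17, 44, 70] [51, 13, 44, 43] [52, 16, 44, 38] [42, 21, 43, 136] [46, 20, 43, 73] [46, 23, 43, 102] [47, 12, 43, 53] [48, 14, 43, 42] [49, 19, 43, 39] [49, 22, 43, 59] [44, 15, 42, 86] [48, 17, 42, 40] [51, 22, 41, 66] [41, 24, 40, 153]
```

Down from 86.5 mm to about 60.5 mm first.

>>> jog_arm(rows=[[[0, 0, -1], [0, 0, 0], 0], [[0, 0, -1.8], [0, 0, 0], 0], [[0, 0, -2.1], [0, 0, 0], 0], [[0, 0, -2.4], [0, 0, 0], 0], [[0, 0, -2.6], [0, 0, 0], 0], [[0, 0, -2.6], [0, 0, 0], 0], [[0, 0, -2.6], [0, 0, 0], 0]])

```text
clock: 11.18
position: [0.5245, 0.1701, 0.06]
ee_rot: [-0.881, -3.01, 0.0]
force: [-1.0, -3.6, 3.5]
width: 0.006
gripper_force: 1.9
```

```bash
python3 look.py S
```

```text
11.175 [0.5245 0.1701 0.06  ] tcp-pad along,across mm -2.2 0.8 tool z [-0.006  0.002 -1.   ] F [-1.  -3.6  3.5]
[39, -17, 47, 77] [40, -12, 47, 70] [44, -21, 46, 71] [38, -14, 45, 73] [45, -13, 45, 56] [51, -14, 45, 46] [43, -18, 44, 60] [44, -15, 44, 56] [47, -18, 44, 49] [47, -16, 44, 47] [49, -22, 44, 47] [50, -19, 44, 46] [50, -16, 44, 48] [46, -21, 43, 53] [47, -13, 43, 44] [38, -17, 41, 72] [51, -22, 41, 50] [51, -16, 41, 54] [51, -19, 40, 45] [37, 19, 46, 163] [41, 18, 46, 142] [46, 11, 46, 81] [36, 16, 45, 150] [52, 13, 45, 60] [39, 16, 44, 124] [49, 17, 44, 73] [52, 19, 44, 52] [43, 21, 43, 144] [45, 15, 43, 96] [48, 11, 43, 73] [42, 24, 42, 158] [44, 18, 42, 86] [45, 20, 42, 96] [47, 14, 42, 74] [48, 22, 42, 86] [50, 11, 42, 65] [51, 16, 42, 54] [45, 23, 41, 117] [47, 20, 40, 71] [50, 22, 40, 76]
```

The model holds here too: the pointer top is at about 46.5 mm. It needs another 1.9 mm or so.

>>> jog_arm(rows=[[[0, 0, -0.1], [0, 0, 0], 0], [[0, 0, -0.19], [0, 0, 0], 0], [[0, 0, -0.19], [0, 0, 0], 0], [[0, 0, -0.19], [0, 0, 0], 0], [[0, 0, -0.19], [0, 0, 0], 0], [[0, 0, -0.19], [0, 0, 0], 0], [[0, 0, -0.19], [0, 0, 0], 0], [[0, 0, -0.19], [0, 0, 0], 0]])

```text
clock: 12.22
position: [0.5246, 0.1701, 0.0579]
ee_rot: [-0.881, -3.009, 0.0]
force: [0.4, -3.9, 5.3]
width: 0.002
gripper_force: 2.4
```

```bash
python3 look.py S
```

```text
12.225 [0.5246 0.1701 0.0579] tcp-pad along,across mm -2.3 0.9 tool z [-0.006  0.002 -1.   ] F [ 0.4 -3.9  5.3]
[42, -12, 45, 65] [44, -21, 45, 70] [51, -19, 45, 45] [51, -16, 45, 48] [51, -11, 45, 46] [47, -13, 44, 44] [44, -15, 43, 50] [44, -12, 43, 51] [46, -18, 43, 47] [49, -21, 43, 47] [40, -14, 42, 66] [42, -17, 42, 58] [45, -21, 42, 54] [46, -15, 42, 46] [52, -17, 42, 53] [39, -17, 41, 76] [50, -21, 40, 48] [48, -13, 39, 47] [50, -18, 39, 46] [40, 18, 45, 160] [49, 14, 45, 73] [44, 23, 44, 158] [48, 11, 44, 73] [49, 19, 44, 72] [38, 16, 43, 155] [43, 21, 43, 142] [46, 23, 43, 117] [48, 17, 43, 74] [49, 22, 43, 85] [51, 16, 43, 55] [44, 15, 42, 82] [44, 18, 42, 70] [50, 11, 42, 65] [40, 19, 41, 108] [49, 14, 41, 59] [39, 16, 40, 115] [50, 22, 40, 76] [49, 20, 38, 55] [47, 11, 18, 75]
```

The pointer top (about 43 mm) is level with the mark top (about 43 mm). I'll hold briefly, then release.

>>> jog_arm(rows=[[[0, 0, 0], [0, 0, 0], 0], [[0, 0, 0], [0, 0, 0], 0], [[0, 0, 0], [0, 0, 0], 0], [[0, 0, 0.5], [0, 0, 0], 0], [[0, 0, 1.1], [0, 0, 0], 0], [[0, 0, 2.5], [0, 0, 0], 0], [[0, 0, 6], [0, 0, 0], 0], [[0, 0, 8], [0, 0, 0], 0]])

```text
clock: 13.28
position: [0.5247, 0.1709, 0.1402]
ee_rot: [-0.88, -3.011, -0.002]
force: [0.7, -0.3, -0.4]
width: 0.005
gripper_force: 0.0
```

>>> jog_arm(rows=[[[0, 0, 0], [0, 0, 0], 0], [[0, 0, 0], [0, 0, 0], 0], [[0, 0, 0], [0, 0, 0], 0], [[0, 0, 0], [0, 0, 0], 0]])

```text
clock: 13.78
position: [0.524, 0.1701, 0.1373]
ee_rot: [-0.88, -3.008, 0.001]
force: [-0.1, 0.6, 0.2]
width: 0.003
gripper_force: 0.0
```

```bash
python3 look.py S|cut -c1-300; python3 - <<'E'
from h import *
a,b=load("scene"),load("scene2")
for q in((213,237),(292,141)):print(brass(a,q),brass(b,q))
from cell import arm
print(arm.sign_off())
E
```

```text
13.775 [0.524  0.1701 0.1373] tcp-pad along,across mm -2.7 0.5 tool z [-0.007  0.001 -1.   ] F [-0.1  0.6  0.2]
[39, -15, 56, 61] [40, -12, 56, 58] [47, -16, 44, 49] [51, -16, 44, 50] [43, -20, 43, 68] [43, -18, 43, 66] [43, -15, 43, 63] [46, -21, 43, 54] [47, -13, 43, 46] [49, -19, 42, 46] [52, -16, 42, 55] [43, -12, 41, 61] [45, -18, 41, 50] [47, -21, 41, 50] [51, -22, 41, 48] [51, -19, 41, 51] [48, -13, 40
(212.4406779661017, 236.1864406779661, 59.0) (212.5, 236.13793103448276, 58.0)
(292.15555555555557, 140.2, 45.0) (292.2391304347826, 140.2173913043478, 46.0)
the job is handed in; nothing more can be done
None
```

I pressed the larger mount and then the smaller one to within about 1 mm of the mark, held each for about a second and let it spring back level; neither mount moved, and I handed the job in at about 13.8 s without getting a verdict back.

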